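Match a hinge leaf to its door post and hold it for the pin

TASK

Slide the pale wooden post block, without lifting it off the bench, from the white outline onto the yellow outline so that it sits squarely inside, its hinge still facing the robot. Then pick up the dark wooden block with the other hinge leaf and bring its single knuckle in between the post's two knuckles so that the holes line up and the two bare-metal leaves lie level, ready for the pin. Finish while holding it there steadily in the gripper, up off the bench and not pressed against the post; leave the hinge pin, the tape roll and the screwdriver alone.

Things in the scene. Friction and masses are not known exactly. Their poses are not given: they have to be found in the camera images.
- post_centre (a point): Centre of the pale wooden post block (loose, about 0.6 kg), 35 mm above its underside. Wood 80 x 55 x 66 mm (x, y, z) with a 4 mm bare-metal hinge leaf on top, 70 mm high in all. Own axes: z up, y along the hinge line, -x towards its hinge side, where two bare-metal knuckles stick out. Its two sides (+-y), 55 mm apart, are plain flat wood, free for the fingers.
- post_pin_line (a point): Point on the pin line of the post, midway between its two knuckles: 54 mm to the hinge side (-x) of post_centre and 60 mm above the block's underside; axes as post_centre (y along the holes). The two knuckles are tubes of 20 mm outside and 12 mm hole diameter, 10 mm long, with a gap of 35 mm between them; the wood's end face lies 14 mm behind the pin line.
- leaf_centre (a point): Centre of the dark wooden block with the loose hinge leaf (about 0.2 kg), 20 mm above its underside. Wood 90 x 40 x 40 mm (x, y, z) with a 4 mm bare-metal leaf on top, 44 mm high in all. Own axes: z up, +x towards its single knuckle, y along the hinge line. Its sides (+-y), 40 mm apart, are plain wood for the fingers; the centre of mass is near this point.
- leaf_knuckle (a point): Centre of the single bare-metal knuckle of the dark block: 59 mm along +x from leaf_centre and 14 mm above it; a tube of 20 mm outside and 12 mm hole diameter, 29 mm long along y (3 mm play at each end in the post's gap). The wood's end face lies 14 mm behind its axis. It belongs at post_pin_line, with the block's +x pointing the same way as the post's +x; the block then hangs 26 mm clear of the bench.
- work_mark: Yellow outline painted flat on the bench where the post block must go: inside 86 x 65 mm (x, y), lines 10 mm wide. Origin at its centre on the bench, z = 0; the post's x and y axes must lie along the mark's x and y (x points roughly away from the robot).
- park_mark: White outline of the same size and axes, where the post block stands at the start.
- post: The pale post block itself; origin at the centre of its underside, axes as post_centre.
- leaf: The dark block itself; origin at the centre of its underside, axes as leaf_centre.
- hinge_pin: Bystander: steel hinge pin, 7 mm thick and 90 mm long with a 22 mm bent end, lying on the bench.
- tape_roll: Bystander: roll of black tape, 55 mm across and 19 mm high, behind the work.
- screwdriver: Bystander: screwdriver with a blue handle, 204 mm long, lying behind the work.
There are look-alikes about, which are no part of the job. Of the things like the leaf, leave any that is purple; of the rest the larger one is meant. Of the things that look like the post, the larger one is meant.

How it is judged:
On the way:
1. the post block stands on the yellow outline (within 15 mm and 0.15 rad) (horizontal distance between post_centre and work_mark below 0.015 m and angle between the y axis of post_centre and the y axis of work_mark, either way round below 0.15 rad), for 0.2 s.
At the end, for the whole second after the job is handed in: Post upright on the bench on the yellow outline (15 mm, 0.15 rad), fingers off it; dark block held still in the gripper, level (0.15 rad), 15 mm or more off the bench, knuckle within 4.5 mm of the middle of the post's pin line, axes within 0.08 rad, pressing on the post under 8 N (all of step 1 and height (world z) of post below 0.005 m and angle between post's own z axis and vertical below 0.08 rad and distance between leaf_knuckle and post_pin_line below 0.0045 m and angle between the y axis of leaf_knuckle and the y axis of post_pin_line, either way round below 0.08 rad and angle between leaf_centre's own z axis and vertical below 0.15 rad and height (world z) of leaf above 0.015 m and contact force between the fingers and leaf above 1 N and contact force between leaf and post below 8 N and contact force between the fingers and post below 0.5 N and linear speed of leaf below 0.02 m/s); the arm keeps its last pose, push and grip.
It fails at once if the post block is lifted off the bench (8 mm) or tipped (0.15 rad) (height (world z) of post above 0.008 m or angle between post's own z axis and vertical above 0.15 rad).
It fails at once if the pin, the tape roll or the screwdriver is moved by more than 20 mm (distance of any of hinge_pin, tape_roll, screwdriver from where it was at the start of the episode above 0.02 m).
It also fails if it takes over 64 s, if anything falls off the work surface, if the arm or the gripper's body presses on something with over 40 N, if the wrist force passes 120 N, or if a joint passes its speed limit or range.

ROBOT

A 7-joint arm with a two-finger parallel gripper is mounted at the origin on a cart in front of the work surface, level with it; the furniture and walls round the work are solid. World frame = base frame: x ahead of the robot, y to its left, z up, the work surface at z = 0. Lengths are in m, angles in rad, forces in N, time in s.
With the tool pointing down it reaches from about 0.425 to 0.875 m from the base axis. Payload 4.7 kg.
Tool frame: the origin (TCP) lies at the very end of the fingers, on their centre line; the grasp point (between the pads) lies 19 mm behind it; z points along the fingers, y is the line along which they close (so a half turn about z gives the same grasp; the last joint's range is limited). The gripper opens to 87 mm and grips with 3 to 60 N. Pads are 19 mm wide; open, the fingers measure 117 mm over their backs; the gripper's body (75 mm by 190 mm) begins 51 mm behind the grasp point.
Start: joints at [1.154, 0.321, -0.07, 1.45, 0.023, 1.371, -0.057], TCP at [0.271, -0.591, 0.223] pointing down, gripper open.
Joint ranges: [-2.86, 2.86], [-0.3, 2.09], [-1.38, 1.24], [0.06, 2.45], [-1.56, 4.7], [0.09, 2.05], [-2.69, 2.69]. Speed limits (rad/s): [2.57, 2.57, 3.14, 3.14, 3.14, 3.14, 3.14].

INTERFACE

Orientations are given as a rotation vector (axis times angle).
In Python, from bench import ctrl gives the robot as it stands.
- The arm moves only by the shell command python3 -m jog 'ROWS' [FORCE]. ROWS is JSON, a list that holds one entry, the list of rows, each a list of 7 numbers: the shift along the tool's x, y, z in mm, then the turn, a rotation vector about the tool's x, y, z in degrees, then the finger opening in mm, from 0 to 87. A call has 1 to 10 rows; each row is the pose to reach, as a shift and turn from the pose commanded when the call began, along the tool's axes at that moment; what a row does not reach only later rows make up. A row lasts 1/10 s, in which the tool goes at most 50 mm and 8.59 degrees, less where a joint would pass 70% of its speed; a pose out of reach is approached as far as the arm can. A call with a gripper value outside its range is refused whole. The fingers move at their own pace and stop on an object; FORCE is the grip in N (left out, the last holds). Time passes only in rows, so rows that repeat a pose let the fingers close. It gives the time, the measured TCP pose, the force, the opening and the grip force at its end, in the units of the state.
- ctrl.get_state(): the state, without advancing time (a new reading comes with each control period).
- ctrl.get_image(name): name is "scene" or "top" or "wrist"; returns a dict with "image" (384x512x3 uint8, red, green, blue), "depth" (384x512 float32, m along the optical axis (not along the pixel's ray), 0 where there is no reading), "fov_y" (degrees; the focal length in pixels is half the picture's height over the tangent of half this angle, whatever the lens; pixels are square), "cx", "cy" (the principal point, pixels), "k1" (the pictures are not rectified: a ray, as slopes to the right and down, at radius r is drawn at 1 + k1 r^2 times it, then the intrinsics apply), "rvec" (rotation vector, rad) and "tvec" (3), from world to camera coordinates, as OpenCV has them. Camera axes: x right, y down, z forward; pixel columns grow to the right and rows downward; lengths in m; the calibration is good to about 2 mm. A picture is of the moment at which its call begins.
- ctrl.close_job(): hands the job in; it is judged then, once.
The state is a dict: "time": time; "joint_positions": joint angles; "qd": joint speeds; "joint_torque": joint torques, N m; "position": TCP position; "tool_rot": TCP orientation; "ft_force": force on the tool from outside, world axes, zero at the start; "torque": the same for the moment, N m; "grip_width": opening from 0.0 (shut) to 1.0 (fully open); "grip_force": force on a finger pad.
Only numpy, scipy, OpenCV 4.12 (cv2) and the standard library are available. Lean on these libraries where they do the work, as an engineer would, in place of code of your own. Each camera call takes 0.05 s, during which the arm holds its last target. There are 200 camera calls.

## Working session

There is one attempt and no reset: what is moved stays moved. The work goes in short steps, Python scripts to look and compute and a shell command to move; the robot and the scene stay as the last step left them, time stands still between calls to the robot, and variables do not carry over. Pictures are saved under pics/ and viewed, at most 10 in all, crops included, and the job is handed in when it is done.

```bash
mkdir -p pics; ls; cat > h.py <<'E'
import numpy as np,cv2,pickle
from bench import ctrl
from scipy.spatial.transform import Rotation as R
def grab(n,f=None):
    d=ctrl.get_image(n); pickle.dump(d,open(f'{n}.pkl','wb'))
    if f: cv2.imwrite('pics/'+f,d['image'][:,:,::-1])
    return d
def load(n): return pickle.load(open(f'{n}.pkl','rb'))
def K(d):
    f=d['image'].shape[0]/2/np.tan(np.radians(d['fov_y'])/2)
    return f
def rays(d,uv):
    f=K(d);uv=np.atleast_2d(np.array(uv,float))
    p=(uv-[d['cx'],d['cy']])/f; q=p.copy()
    for _ in range(20): q=p/(1+d['k1']*(q**2).sum(1,keepdims=True))
    return np.c_[q,np.ones(len(q))]
def toworld(d,pc):
    Rm=cv2.Rodrigues(np.array(d['rvec'],float))[0]
    return (pc-np.array(d['tvec']).ravel())@Rm
def onz(d,uv,z):
    o=toworld(d,np.zeros((1,3)));w=toworld(d,rays(d,uv))-o
    return o+w*((z-o[:,2:])/w[:,2:])
def bydepth(d,uv):
    r=rays(d,uv);uv=np.atleast_2d(uv).astype(int)
    return toworld(d,r*d['depth'][uv[:,1],uv[:,0]][:,None])
def proj(d,P):
    Rm=cv2.Rodrigues(np.array(d['rvec'],float))[0]
    c=np.atleast_2d(P)@Rm.T+np.array(d['tvec']).ravel();q=c[:,:2]/c[:,2:]
    return q*(1+d['k1']*(q**2).sum(1,keepdims=True))*K(d)+[d['cx'],d['cy']]
E
python3 - <<'E'
from h import *
a=grab('top');b=grab('scene')
cv2.imwrite('pics/a.png',cv2.resize(a['image'][:,:,::-1],(800,600),interpolation=cv2.INTER_CUBIC))
cv2.imwrite('pics/b.png',cv2.resize(b['image'][:,:,::-1],(800,600),interpolation=cv2.INTER_CUBIC))
for d in(a,b):print(d['fov_y'],d['cx'],d['cy'],d['k1'],toworld(d,np.zeros((1,3))))
s=ctrl.get_state();print(s); print(R.from_rotvec(s['tool_rot']).as_matrix())
E
```

```text
pics
54.58507640107643 258.9126673395264 190.50775592666247 -0.03614208987618403 [[ 4.56097183e-01 -2.89926418e-05  1.13497035e+00]]
51.108957349998725 253.7383969415033 192.7906211088017 -0.125969416562529 [[0.04071048 0.85995831 0.72013604]]
{'time': 0.1, 'joint_positions': array([ 1.15414472,  0.32171528, -0.0700421 ,  1.45157339,  0.02262749,
        1.37081859, -0.05689732]), 'qd': array([ 0.00033131, -0.00074625, -0.00064173, -0.0050085 , -0.00132731,
       -0.00199885,  0.00153223]), 'joint_torque': array([ 2.27033383e-04, -4.92569053e+01, -4.05471465e-01, -3.13398528e+01,
       -6.42698910e-02,  3.94590315e-02,  9.43873715e-05]), 'position': array([ 0.27111878, -0.59019569,  0.22158216]), 'tool_rot': array([-3.06739432e+00, -6.71044323e-01,  7.87437244e-04]), 'ft_force': array([-1.51591413,  0.39239623, -0.55230383]), 'torque': array([0.06398852, 0.00216394, 0.00037595]), 'grip_force': 0.0, 'grip_width': 0.9999870562801811}
[[ 9.08653769e-01  4.17549539e-01 -8.43649120e-04]
 [ 4.17550369e-01 -9.08652525e-01  1.50948481e-03]
 [-1.36299219e-04 -1.72386506e-03 -9.99998505e-01]]
```

View pics/a.png

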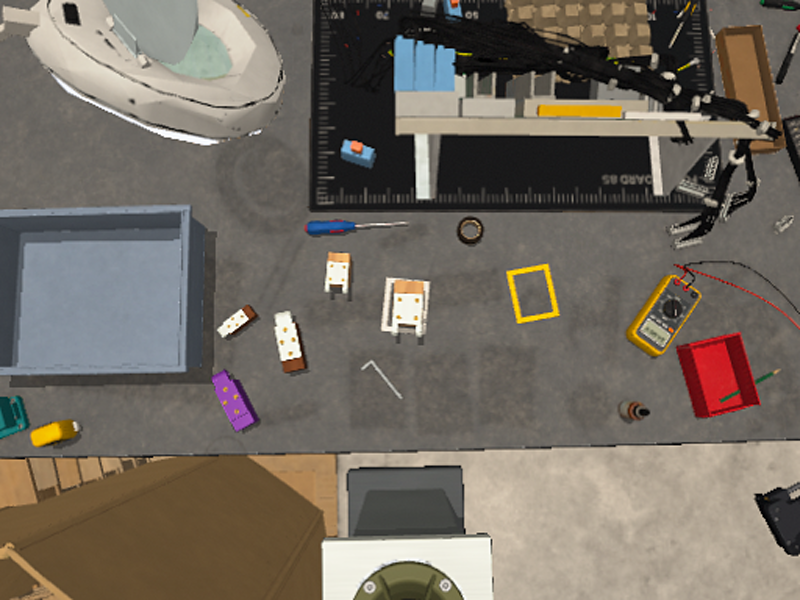

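View pics/b.png

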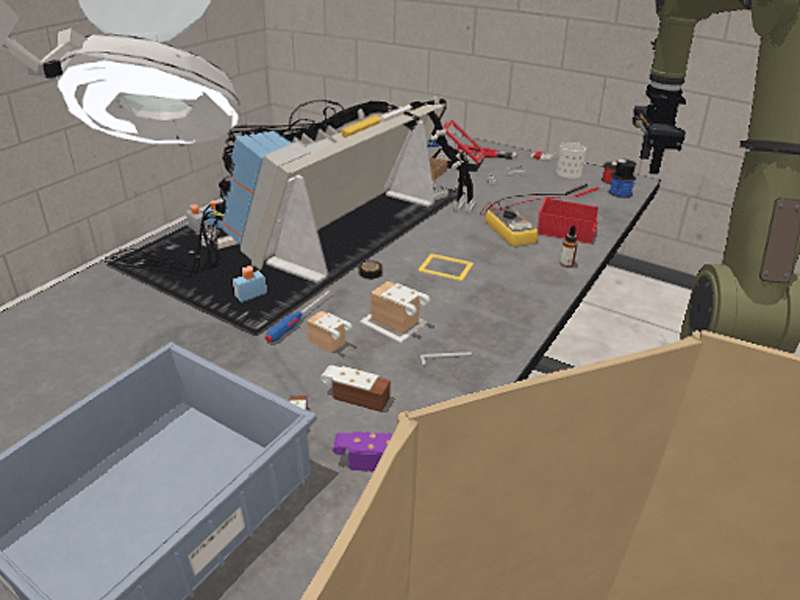

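The top view shows the big post at (408,307) on white, the yellow mark at (533,293), the dark leaf block at (290,342) with its knuckle at (285,315), and the pin at (380,378). The look-alikes are the small post (338,272), the small leaf (237,320) and the purple one (235,400). The scene view agrees. I'll take an enlarged crop next.

```bash
python3 - <<'E'
from h import *
a=load('top')
c=a['image'][155:260,165:365,::-1]
c=cv2.resize(c,(800,420),interpolation=cv2.INTER_CUBIC)
cv2.imwrite('pics/c.png',c)
E
```

```text
(no output)
```

View pics/c.png

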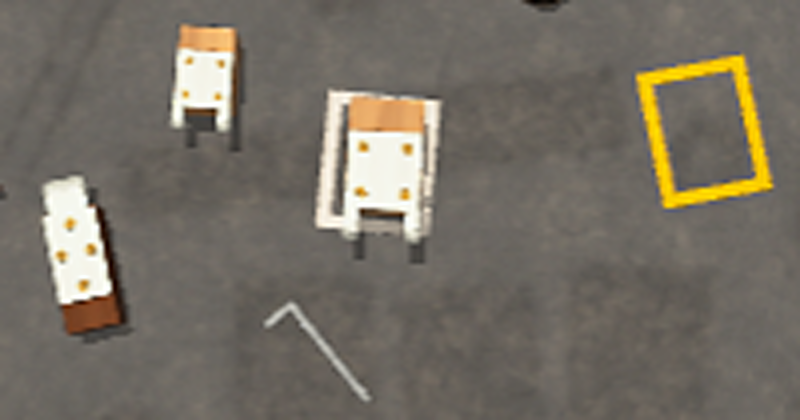

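```bash
python3 - <<'E'
from h import *
a=load('top')
n=lambda L:np.array(L)/4.+[165-.375,155-.375]
np.set_printoptions(precision=4,suppress=True)
y=onz(a,n([(637,75),(743,56),(772,187),(667,208)]),0);print('yel',y,y.mean(0));
for i in range(4):
  e=y[(i+1)%4]-y[i];print(np.linalg.norm(e),np.degrees(np.arctan2(e[1],e[0])))
w=onz(a,n([(328,90),(441,99),(430,235),(316,228)]),0);print('white',w.mean(0))
for i in range(4):
  e=w[(i+1)%4]-w[i];print(np.linalg.norm(e),np.degrees(np.arctan2(e[1],e[0])))
p=onz(a,n([(350,97),(424,101),(353,240),(415,245)]),[[.066],[.066],[.06],[.06]]);print('post',p)
l=onz(a,n([(57,303),(107,296),(42,187),(84,180),(66,182)]),.044);print('leaf',l)
q=onz(a,n([(266,325),(291,303),(368,400)]),.004);print('pin',q)
# depth based masks
H,W=a['depth'].shape
uu,vv=np.meshgrid(np.arange(W),np.arange(H));P=bydepth(a,np.c_[uu.ravel(),vv.ravel()]).reshape(H,W,3)
def box(z0,z1,u0,u1,v0,v1):
  m=(P[...,2]>z0)&(P[...,2]<z1);k=np.zeros_like(m);k[v0:v1,u0:u1]=1
  return P[m&k]
for nm,b in(('post',(.058,.08,240,275,175,220)),('leaf',(.034,.055,170,197,195,242))):
  X=box(*b);print(nm,len(X),X.mean(0),[cv2.minAreaRect((X[:,:2]*1000).astype(np.float32))],np.median(X[:,2]))
E
```

```text
yel [[ 0.6564 -0.2112  0.    ]
 [ 0.6697 -0.2946  0.    ]
 [ 0.5669 -0.3114  0.    ]
 [ 0.5525 -0.2296  0.    ]] [ 0.6113 -0.2617  0.    ]
0.08448432945523937 -80.94224485638175
0.10418368532469874 -170.7137516125855
0.08310005979984901 99.96385311937499
0.10551250734076108 10.04075212629003
white [ 0.5923 -0.0094  0.    ]
0.08759624470456233 -95.8328483653328
0.10552820202766512 173.85108596151602
0.08718928936754478 85.23952755819303
0.1071584979476834 -5.918346816902743
post [[ 0.6329  0.011   0.066 ]
 [ 0.6288 -0.0428  0.066 ]
 [ 0.5292  0.0109  0.06  ]
 [ 0.5246 -0.0338  0.06  ]]
leaf [[0.4889 0.228  0.044 ]
 [0.4932 0.1915 0.044 ]
 [0.5742 0.2395 0.044 ]
 [0.5787 0.2085 0.044 ]
 [0.5775 0.2218 0.044 ]]
pin [[0.4702 0.0784 0.004 ]
 [0.4864 0.0593 0.004 ]
 [0.4127 0.0026 0.004 ]]
post 589 [ 0.5851 -0.0116  0.0691] [((580.139892578125, -11.311223983764648), (54.97541046142578, 103.43074035644531), 85.59557342529297)] 0.06932537266704586
leaf 506 [0.5222 0.2112 0.0429] [((525.4412841796875, 212.0310516357422), (113.7440414428711, 40.130977630615234), 11.036166191101074)] 0.04337940456744288
```

```bash
python3 -m jog '[[[30,-22,0,0,0,2,87],[70,-51,0,0,0,5,87],[110,-81,0,0,0,8,87],[150,-110,0,0,0,11,87],[190,-140,0,0,0,14,87],[230,-169,0,0,0,17,87],[270,-198,0,0,0,20,87],[310,-228,0,0,0,23,87],[350,-257,0,0,0,26,87],[385,-283,0,0,0,29,87]]]'
cat >> h.py <<'E'
def delta(p,yaw):
    "mm / deg in tool axes to reach TCP p with tool x at world yaw(deg), tool down, from measured pose"
    s=ctrl.get_state();M=R.from_rotvec(s['tool_rot']).as_matrix()
    c,n=np.cos(np.radians(yaw)),np.sin(np.radians(yaw))
    T=np.array([[c,n,0],[n,-c,0],[0,0,-1]])
    print('t',s['time'],'shift',(M.T@(np.array(p)-s['position'])*1e3).round(1),'turn',np.degrees(R.from_matrix(M.T@T).as_rotvec()).round(2),'F',s['ft_force'].round(2),'w',s['grip_width']*87,'gf',s['grip_force'])
E
python3 -c "
from h import *
delta([.592,-.012,.15],-4.4)"
```

```text
time: 1.1
position: [0.5038, -0.17, 0.2224]
tool_rot: [-3.139, 0.12, 0.0]
ft_force: [-0.1, 0.5, 0.0]
grip_width: 0.998
grip_force: 0.0
t 1.1 shift [  76.  -164.2   72.4] turn [-0.01  0.    0.04] F [-0.05  0.55  0.03] w 86.8601831451116 gf 0.0
```

```bash
python3 -m jog '[[[15,-32,14,0,0,0,87],[34,-73,32,0,0,0,87],[53,-114,50,0,0,0,87],[68,-147,65,0,0,0,87],[76,-164,72,0,0,0,87],[76,-164,72,0,0,0,87]]]'
python3 - <<'E'
from h import *
delta([.592,-.012,.022],-4.4)
w=grab('wrist')
cv2.imwrite('pics/d.png',cv2.resize(w['image'][:,:,::-1],(800,600),interpolation=cv2.INTER_CUBIC))
E
```

```text
time: 1.7
position: [0.5907, -0.0106, 0.1486]
tool_rot: [-3.137, 0.109, 0.005]
ft_force: [-0.3, -0.6, 0.3]
grip_width: 1.002
grip_force: 0.0
t 1.7 shift [  1.8   1.6 126.6] turn [-0.14  0.18  0.43] F [-0.3  -0.62  0.26] w 87.1768893507307 gf 0.0
```

View pics/d.png

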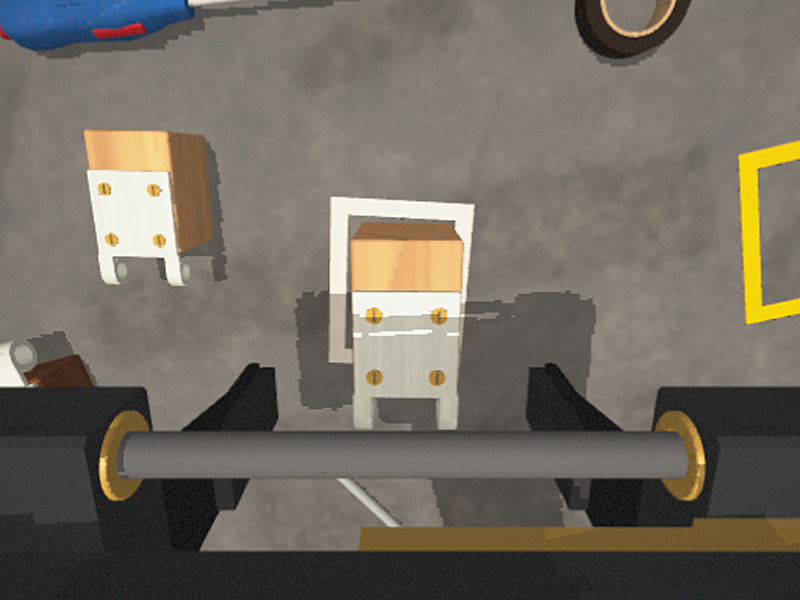

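The wrist view shows the post (352–462, 235–430) centred between the fingers (275, 528) and parallel to them. The small post and the tape are clear of the path, so I go down.

```bash
python3 -m jog '[[[1,1,20,0,0,0,87],[1,1,50,0,0,0,87],[1,1,80,0,0,0,87],[1,1,105,0,0,0,87],[1,1,120,0,0,0,87],[1,1,126,0,0,0,87],[1,1,126,0,0,0,87]]]' && python3 -m jog '[[[0,0,0,0,0,0,65],[0,0,0,0,0,0,50],[0,0,0,0,0,0,45],[0,0,0,0,0,0,45],[0,0,0,0,0,0,45],[0,0,0,0,0,0,45],[0,0,0,0,0,0,45]]]' 10
python3 -c "
from h import *
delta([.592+.0193,-.012-.2495,.022],9.7)"
```

```text
time: 2.45
position: [0.5919, -0.0169, 0.0245]
tool_rot: [3.139, -0.12, -0.001]
ft_force: [0.3, -1.5, -0.1]
grip_width: 0.999
grip_force: 0.0
time: 3.15
position: [0.5926, -0.0142, 0.0251]
tool_rot: [-3.138, 0.117, -0.002]
ft_force: [0.8, 5.4, 4.0]
grip_width: 0.627
grip_force: 10.0
t 3.15 shift [ 37.  245.2   2.7] turn [ -0.09  -0.07 -13.96] F [0.83 5.42 3.97] w 54.51319331476767 gf 9.999310365421934
```

```bash
python3 -m jog '[[[1,8,0,0,0,0,45],[3,20,0,0,0,-1,45],[5,34,0,0,0,-2,45],[7,48,0,0,0,-3,45],[9,62,0,0,0,-4,45],[11,76,0,0,0,-5,45],[14,90,0,0,0,-6,45],[16,104,0,0,0,-7,45],[18,118,0,0,0,-8,45],[19,124,0,0,0,-8.5,45]]]' 
python3 -c "
from h import *
delta([.6113,-.2615,.025],9.7)"
```

```text
time: 4.15
position: [0.602, -0.1411, 0.0251]
tool_rot: [-3.138, -0.114, -0.001]
ft_force: [-0.4, 7.5, 5.5]
grip_width: 0.634
grip_force: 10.0
t 4.15 shift [  0.5 120.8  -0. ] turn [-0.06 -0.03 -5.53] F [-0.45  7.46  5.51] w 55.12883690602407 gf 9.99603173774858
```

```bash
python3 -m jog '[[[0,14,0,0,0,-0.6,45],[0,28,0,0,0,-1.2,45],[0,42,0,0,0,-1.8,45],[0,56,0,0,0,-2.5,45],[0,70,0,0,0,-3.2,45],[0,84,0,0,0,-4,45],[0,98,0,0,0,-4.6,45],[0,110,0,0,0,-5.2,45],[0,118,0,0,0,-5.5,45],[0,121,0,0,0,-5.5,45]]]' 
python3 - <<'E'
from h import *
delta([.6113,-.2615,.025],9.7)
d=grab('scene');cv2.imwrite('pics/e.png',cv2.resize(d['image'][140:240,220:370,::-1],(750,500),interpolation=cv2.INTER_CUBIC))
E
```

```text
time: 5.15
position: [0.6108, -0.2608, 0.0251]
tool_rot: [-3.129, -0.265, -0.0]
ft_force: [-1.3, 7.2, 5.9]
grip_width: 0.633
grip_force: 10.0
t 5.15 shift [0.3 0.8 0.1] turn [-0.1  -0.02 -0.01] F [-1.31  7.2   5.93] w 55.102499161603376 gf 9.996794011385646
```

View pics/e.png

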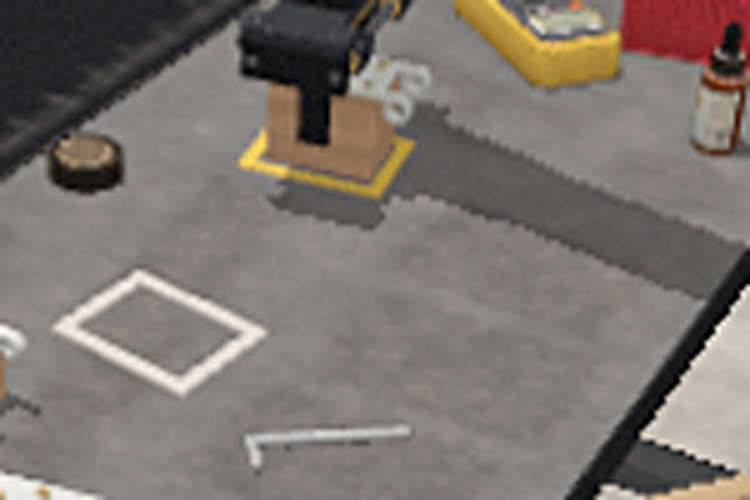

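The post is inside the yellow outline (245–412, 130–195) and flat on the bench. Opening and going up.

```bash
python3 -m jog '[[[0,0,0,0,0,0,87],[0,0,0,0,0,0,87],[0,0,0,0,0,0,87],[0,0,0,0,0,0,87],[0,0,-8,0,0,0,87],[0,0,-30,0,0,0,87],[0,0,-65,0,0,0,87],[0,0,-100,0,0,0,87],[0,0,-130,0,0,0,87],[0,0,-145,0,0,0,87]]]' 
python3 - <<'E'
from h import *
delta([.5136,.2097,.15],11)
E
```

```text
time: 6.2
position: [0.6121, -0.2622, 0.1737]
tool_rot: [3.127, 0.265, 0.007]
ft_force: [0.7, -0.7, -0.3]
grip_width: 1.002
grip_force: 0.0
t 6.2 shift [ -17.8 -481.9   22. ] turn [ 0.19 -0.25 -1.32] F [ 0.69 -0.66 -0.31] w 87.16880969428038 gf 0.0
```

```bash
python3 -m jog '[[[-1,-30,0,0,0,0,87],[-3,-72,0,0,0,0,87],[-5,-116,0,0,0,0,87],[-6,-160,2,0,0,0,87],[-8,-204,4,0,0,0,87],[-9,-248,6,0,0,0,80],[-11,-292,9,0,0,-0.3,70],[-13,-336,12,0,0,-0.6,70],[-14,-380,15,0,0,-1,70],[-16,-424,18,0,0,-1.3,70]]]' && python3 -m jog '[[[0,-30,2,0,0,0,70],[-1,-50,3,0,0,0,70],[-2,-58,4,0,0,0,70],[-2,-58,4,0,0,0,70]]]'
python3 - <<'E'
from h import *
np.set_printoptions(precision=4,suppress=True)
delta([.5136,.2097,.006],11)
w=grab('wrist');cv2.imwrite('pics/f.png',cv2.resize(w['image'][:,:,::-1],(800,600),interpolation=cv2.INTER_CUBIC))
a=grab('top')
H,W=a['depth'].shape
uu,vv=np.meshgrid(np.arange(W),np.arange(H));P=bydepth(a,np.c_[uu.ravel(),vv.ravel()]).reshape(H,W,3)
m=(abs(P[...,2]-.068)<.01)&(abs(P[...,0]-.6)<.08)&(abs(P[...,1]+.26)<.06)
X=P[m];print(len(X),np.median(X[:,2]),cv2.minAreaRect((X[:,:2]*1000).astype(np.float32)))
cv2.imwrite('pics/g.png',cv2.resize(a['image'][155:230,310:380,::-1],(560,600),interpolation=cv2.INTER_CUBIC))
E
```

```text
time: 7.2
position: [0.5226, 0.1548, 0.1511]
tool_rot: [3.126, 0.301, -0.0]
ft_force: [-0.1, -0.1, -0.3]
grip_width: 0.811
grip_force: 0.0
time: 7.6
position: [0.5097, 0.2108, 0.1471]
tool_rot: [3.127, 0.304, -0.002]
ft_force: [0.9, 0.7, -0.2]
grip_width: 0.802
grip_force: 0.0
t 7.6 shift [  3.8   1.8 141.1] turn [0.01 0.06 0.11] F [ 0.89  0.69 -0.17] w 69.76156426053836 gf 0.0
599 0.06927072517319793 ((597.9141845703125, -262.6353759765625), (103.90998840332031, 55.509307861328125), 9.244357109069824)
```

View pics/f.png

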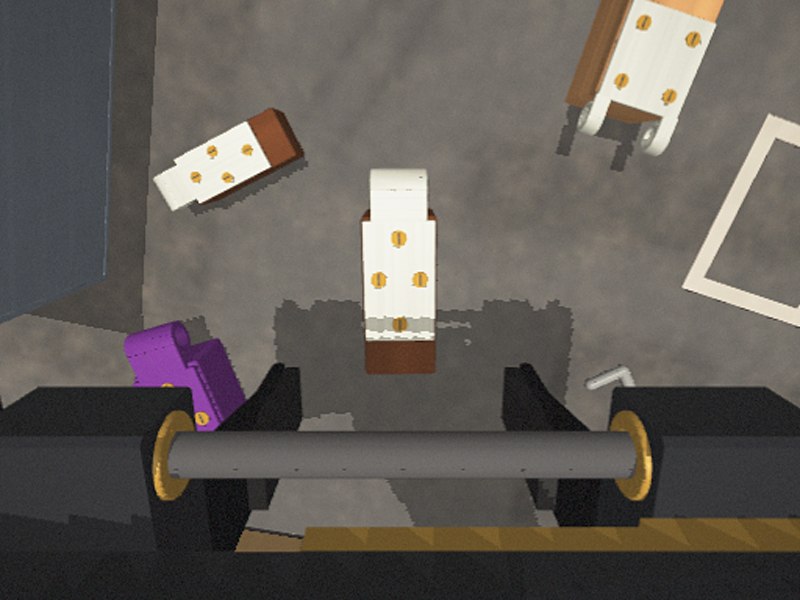

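View pics/g.png

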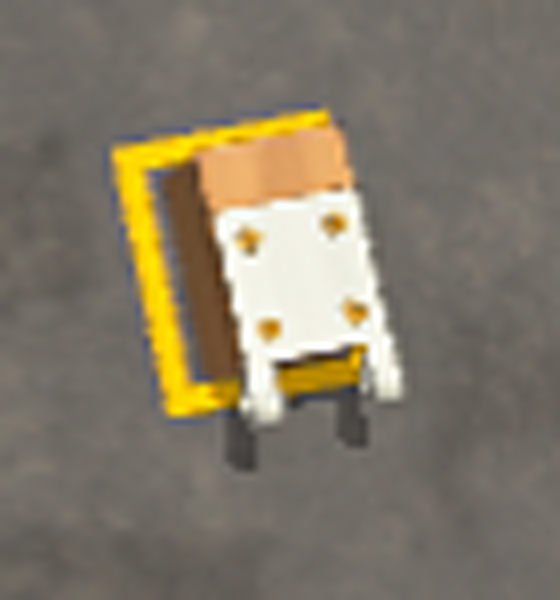

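Wrist: leaf block (362–436, 170–373) is centred and parallel between the fingers (300, 503), neighbours clear. Top crop: post squarely inside the yellow outline; the measured pose is within about 2 mm and 0.5°. Grasping the leaf.

```bash
python3 -m jog '[[[1,1,25,0,0,0,70],[2,1,60,0,0,0,70],[2,1,95,0,0,0,70],[2,1,120,0,0,0,70],[2,1,135,0,0,0,70],[2,1,140,0,0,0,70],[2,1,140,0,0,0,70]]]' && python3 -m jog '[[[0,0,0,0,0,0,55],[0,0,0,0,0,0,42],[0,0,0,0,0,0,30],[0,0,0,0,0,0,30],[0,0,0,0,0,0,30],[0,0,0,0,0,0,30]]]' 30
python3 -c "
from h import *
delta([.5136,.2097,.006],11)"
```

```text
time: 8.4
position: [0.513, 0.2088, 0.0075]
tool_rot: [3.127, 0.299, -0.0]
ft_force: [-1.3, -0.3, -0.5]
grip_width: 0.807
grip_force: 0.0
time: 9.0
position: [0.5129, 0.21, 0.008]
tool_rot: [-3.127, -0.301, -0.001]
ft_force: [-0.3, 0.7, 2.4]
grip_width: 0.458
grip_force: 30.0
t 9.0 shift [0.6 0.4 2. ] turn [-0.02 -0.05 -0.  ] F [-0.26  0.74  2.43] w 39.859772697600285 gf 29.999588350765407
```

```bash
python3 -m jog '[[[0,0,-10,0,0,0,30],[0,0,-35,0,0,0,30],[0,0,-65,0,0,0,30],[0,0,-90,0,0,0,30],[0,0,-100,0,0,0,30],[0,0,-100,0,0,0,30]]]'
python3 -c "
from h import *
delta([.448,-.287,.1],9.2)"
```

```text
time: 9.6
position: [0.5135, 0.2096, 0.1089]
tool_rot: [3.127, 0.3, 0.004]
ft_force: [0.2, 0.2, -2.0]
grip_width: 0.458
grip_force: 30.0
t 9.6 shift [-158.8  475.     8.6] turn [ 0.02 -0.15  1.77] F [ 0.23  0.15 -2.05] w 39.81382190922867 gf 29.99969970434904
```

```bash
python3 -m jog '[[[-9,26,0,0,0,0,30],[-21,63,0,0,0,0,30],[-34,102,0,0,0,0.2,30],[-47,141,0,0,0,0.4,30],[-60,180,0,0,0,0.6,30],[-73,219,0,0,0,0.8,30],[-86,258,0,0,0,1,30],[-99,297,0,0,0,1.2,30],[-112,336,0,0,0,1.4,30],[-125,375,0,0,0,1.6,30]]]' && python3 -m jog '[[[-11,34,2,0,0,0.1,30],[-23,67,4,0,0,0.2,30],[-31,89,6,0,0,0.2,30],[-36,98,8,0,0,0.2,30],[-36,98,8,0,0,0.2,30]]]'
python3 -c "
from h import *
delta([.448,-.287,.034],9.24)"
```

```text
time: 10.6
position: [0.4595, -0.1838, 0.1058]
tool_rot: [-3.13, -0.256, 0.004]
ft_force: [1.3, 1.5, -1.7]
grip_width: 0.457
grip_force: 30.0
time: 11.1
position: [0.44, -0.2855, 0.0978]
tool_rot: [-3.13, -0.247, 0.004]
ft_force: [-0.1, -0.1, -1.0]
grip_width: 0.457
grip_force: 30.0
t 11.1 shift [ 7.8  2.9 63.8] turn [-0.13  0.15 -0.21] F [-0.08 -0.13 -1.03] w 39.750055379316024 gf 29.999601035378873
```

```bash
python3 -m jog '[[[0,1,12,0,0,0,30],[0,2,30,0,0,0,30],[0,3,48,0,0,0,30],[0,3,60,0,0,-0.2,30],[0,3,64,0,0,-0.2,30],[0,3,64,0,0,-0.2,30]]]'
python3 - <<'E'
from h import *
delta([.4975,-.279,.034],9.24)
w=grab('wrist');cv2.imwrite('pics/i.png',cv2.resize(w['image'][:,:,::-1],(800,600),interpolation=cv2.INTER_CUBIC))
grab('top')
E
```

```text
time: 11.7
position: [0.4422, -0.2869, 0.0349]
tool_rot: [-3.13, -0.259, 0.001]
ft_force: [-0.9, 0.3, -2.1]
grip_width: 0.455
grip_force: 30.0
t 11.7 shift [55.8  1.3  0.9] turn [-0.06  0.04  0.22] F [-0.92  0.26 -2.1 ] w 39.569565909995546 gf 29.999769288115203
```

View pics/i.png

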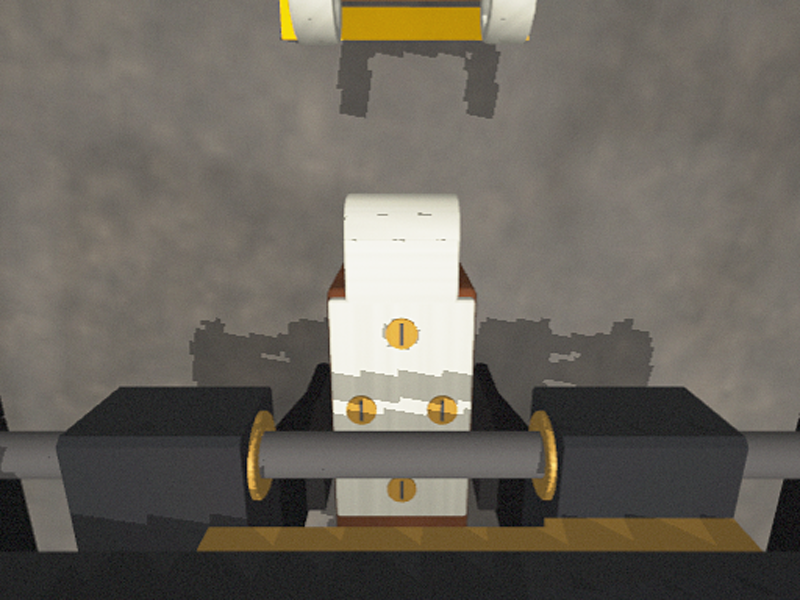

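```bash
python3 - <<'E'
from h import *
np.set_printoptions(precision=2,suppress=True,linewidth=150)
s=ctrl.get_state();M=R.from_rotvec(s['tool_rot']).as_matrix()
for n in('wrist','top'):
  a=load(n);H,W=a['depth'].shape
  uu,vv=np.meshgrid(np.arange(W),np.arange(H));P=bydepth(a,np.c_[uu.ravel(),vv.ravel()])
  P=P[(a['depth'].ravel()>0)]
  T=(P-s['position'])@M*1000  # tool mm
  zw=P[:,2]*1000
  L=(T[:,0]>35)&(T[:,0]<80)&(abs(T[:,1])<30)&(zw>50)
  X=T[L];Z=zw[L]
  print(n,'leaf',len(X),'xmax',np.percentile(X[:,0],[98,100]),'ztop',np.percentile(Z,[50,90,98]))
  if len(X):
    k=(X[:,0]>53);print(' knuckle y',np.percentile(X[k,1],[0,1,99,100]),'x-bins z',[(b,np.median(Z[(X[:,0]>b)&(X[:,0]<b+3)])) for b in range(36,70,3)])
    for b in(38,42,53,58,63):
      q=X[(X[:,0]>b)&(X[:,0]<b+4),1];print('  ',b,q.min(),q.max())
  Q=(T[:,0]>95)&(T[:,0]<130)&(abs(T[:,1])<45)&(zw>60)
  X=T[Q];Z=zw[Q];print(n,'postknk',len(X))
  if len(X):
    print(' xmin',np.percentile(X[:,0],[0,1]),'ztop',np.percentile(Z,[50,90,98]))
    for sgn in(-1,1):
      q=X[(sgn*X[:,1]>5)&(X[:,0]<117)];print('  ',sgn,len(q),np.percentile(q[:,1],[0,2,98,100]),np.percentile(q[:,0],[0,100]))
E
```

```text
wrist leaf 8543 xmax [66.92 67.65] ztop [ 69.86 120.93 127.08]
 knuckle y [-16.02 -15.68  12.43  12.78] x-bins z [(36, np.float64(112.02501303708617)), (39, np.float64(69.8301545628234)), (42, np.float64(69.62789181301196)), (45, np.float64(69.88184561344781)), (48, np.float64(69.85236688757523)), (51, np.float64(69.86908756542601)), (54, np.float64(69.8415745067324)), (57, np.float64(69.56846421672127)), (60, np.float64(68.89294111579476)), (63, np.float64(66.86425027629052)), (66, np.float64(62.95047345548224)), (69, np.float64(nan))]
   38 -21.608689795023174 18.291860207486582
   42 -21.307052700017856 17.778066091537983
   53 -15.885490035892767 12.748358697185475
   58 -15.840283241057508 12.521551657990056
   63 -16.01889499241253 12.78095503273754
wrist postknk 1565
 xmin [102.54 102.85] ztop [66.23 68.44 69.15]
   -1 771 [-26.96 -26.4  -16.94 -16.75] [102.54 110.41]
   1 794 [17.87 18.05 27.92 28.51] [102.56 110.12]
top leaf 439 xmax [67.63 70.02] ztop [389.06 438.71 444.37]
 knuckle y [-17.82 -17.21  13.6   13.68] x-bins z [(36, np.float64(307.9133361817753)), (39, np.float64(417.0683390961284)), (42, np.float64(411.1658306864837)), (45, np.float64(411.16108797849427)), (48, np.float64(414.5289038627982)), (51, np.float64(412.8951152995264)), (54, np.float64(395.1807064807462)), (57, np.float64(73.31565905760512)), (60, np.float64(71.15186514880486)), (63, np.float64(70.5329279956479)), (66, np.float64(67.4652808968074)), (69, np.float64(61.765745406367564))]
   38 -29.971013144049408 16.515696375111684
   42 -28.970628487683754 17.48421169819095
   53 -17.821139059065814 13.597948120690285
   58 -15.337429304674062 12.11542392316071
   63 -13.398904084032324 13.680075093929814
top postknk 77
 xmin [105.28 106.09] ztop [69.49 72.1  74.46]
   -1 16 [-26.75 -26.72 -17.43 -17.39] [106.34 116.43]
   1 16 [18.02 18.22 27.83 27.89] [105.28 116.56]
  return _methods._mean(a, axis=axis, dtype=dtype,
  ret = ret.dtype.type(ret / rcount)
```

The wrist picture shows the leaf knuckle (345–460, row 215) and the post's gap (341–482, row 20). In tool axes that leaves 54.9 mm in x and 2.2 mm in y to go, with tops level at 70 mm and no relative yaw.

```bash
python3 -m jog '[[[0,2,0,0,0,0,30],[6,2,0,0,0,0,30],[14,2,0,0,0,0,30],[22,2,0,0,0,0,30],[29,2,0,0,0,0,30],[33,2,0,0,0,0,30],[35,2,0,0,0,0,30],[35,2,0,0,0,0,30],[35,2,0,0,0,0,30]]]'
cat > m.py <<'E'
from h import *
np.set_printoptions(precision=2,suppress=True,linewidth=150)
a=grab('wrist');s=ctrl.get_state();M=R.from_rotvec(s['tool_rot']).as_matrix()
# camera-consistent tool frame: express in axes only
H,W=a['depth'].shape
uu,vv=np.meshgrid(np.arange(W),np.arange(H));P=bydepth(a,np.c_[uu.ravel(),vv.ravel()])[a['depth'].ravel()>0]
T=(P-s['position'])@M*1000;zw=P[:,2]*1000
ok=(zw>60)&(zw<75)
y=lambda lo,hi,x0,x1:T[ok&(T[:,1]>lo)&(T[:,1]<hi)&(T[:,0]>x0)&(T[:,0]<x1)]
k=y(-14,11,57,69);print('leaf tip',k[:,0].max(), s['time'],s['ft_force'])
f=T[ok&(T[:,0]>62)&(T[:,0]<68)];h=np.histogram(f[:,1],np.arange(-35,36,1))
print('y occupancy',[(int(b),int(n)) for n,b in zip(*h)])
for lo,hi in((-40,-18),(18,40)):
  q=y(lo,hi,50,100);print('post tip x',np.percentile(q[:,0],[0,.5]),'y',np.percentile(q[q[:,0]<q[:,0].min()+10][:,1],[0,1,99,100]))
print('z leaf',np.median(zw[ok&(abs(T[:,1])<10)&(T[:,0]>45)&(T[:,0]<57)]))
for lo,hi in((-40,-18),(18,40)):
  m=ok&(T[:,1]>lo)&(T[:,1]<hi)&(T[:,0]>50)&(T[:,0]<105);print('z post',np.percentile(zw[m],[90,95]))
E
python3 m.py
```

```text
time: 12.7
position: [0.4768, -0.2843, 0.0354]
tool_rot: [3.131, 0.257, -0.001]
ft_force: [0.3, 0.9, -1.5]
grip_width: 0.455
grip_force: 30.0
leaf tip 68.21288604187068 12.75 [-0.43  0.65 -1.83]
y occupancy [(-35, 0), (-34, 0), (-33, 0), (-32, 0), (-31, 0), (-30, 0), (-29, 0), (-28, 0), (-27, 0), (-26, 0), (-25, 0), (-24, 0), (-23, 0), (-22, 0), (-21, 0), (-20, 0), (-19, 0), (-18, 0), (-17, 0), (-16, 1), (-15, 40), (-14, 41), (-13, 47), (-12, 42), (-11, 50), (-10, 38), (-9, 47), (-8, 44), (-7, 40), (-6, 50), (-5, 36), (-4, 50), (-3, 35), (-2, 50), (-1, 52), (0, 34), (1, 51), (2, 34), (3, 51), (4, 38), (5, 46), (6, 47), (7, 41), (8, 46), (9, 43), (10, 42), (11, 46), (12, 42), (13, 30), (14, 0), (15, 0), (16, 0), (17, 0), (18, 0), (19, 0), (20, 0), (21, 0), (22, 0), (23, 0), (24, 0), (25, 0), (26, 0), (27, 0), (28, 0), (29, 0), (30, 0), (31, 0), (32, 0), (33, 0), (34, 0)]
post tip x [68.82 69.27] y [-29.09 -28.78 -19.1  -18.99]
post tip x [69.23 69.27] y [18.02 18.11 25.58 25.87]
z leaf 70.43628680618065
z post [69.95 70.24]
z post [69.84 70.08]
```

```bash
python3 -m jog '[[[0,-0.8,0,0,0,0,30],[4,-0.8,0,0,0,0,30],[9,-0.8,0,0,0,0,30],[14,-0.8,0,0,0,0,30],[18,-0.8,0.2,0,0,0,30],[20.2,-0.8,0.2,0,0,0,30],[20.2,-0.8,0.2,0,0,0,30],[20.2,-0.8,0.2,0,0,0,30],[20.2,-0.8,0.2,0,0,0,30]]]'
python3 m.py
python3 - <<'E'
from h import *
w=load('wrist');cv2.imwrite('pics/j.png',cv2.resize(w['image'][60:260,150:370,::-1],(660,600),interpolation=cv2.INTER_CUBIC))
E
```

```text
time: 13.65
position: [0.4967, -0.2803, 0.0353]
tool_rot: [3.131, 0.257, -0.001]
ft_force: [-0.1, -0.5, -1.0]
grip_width: 0.462
grip_force: 30.0
leaf tip 68.14272687262904 13.7 [ 0.31 -0.33 -2.12]
y occupancy [(-35, 0), (-34, 0), (-33, 0), (-32, 0), (-31, 0), (-30, 0), (-29, 10), (-28, 39), (-27, 37), (-26, 46), (-25, 42), (-24, 40), (-23, 41), (-22, 43), (-21, 41), (-20, 41), (-19, 63), (-18, 0), (-17, 0), (-16, 0), (-15, 38), (-14, 45), (-13, 42), (-12, 46), (-11, 45), (-10, 40), (-9, 48), (-8, 41), (-7, 46), (-6, 44), (-5, 41), (-4, 52), (-3, 35), (-2, 50), (-1, 35), (0, 51), (1, 44), (2, 43), (3, 49), (4, 37), (5, 51), (6, 39), (7, 45), (8, 45), (9, 42), (10, 48), (11, 41), (12, 47), (13, 31), (14, 0), (15, 0), (16, 51), (17, 43), (18, 41), (19, 41), (20, 42), (21, 38), (22, 44), (23, 40), (24, 43), (25, 40), (26, 18), (27, 0), (28, 0), (29, 0), (30, 0), (31, 0), (32, 0), (33, 0), (34, 0)]
post tip x [50.02 50.35] y [-28.27 -28.01 -18.29 -18.22]
post tip x [50.09 50.33] y [18.01 18.11 26.39 26.64]
z leaf 70.31009405112772
z post [69.95 70.23]
z post [69.94 70.18]
```

View pics/j.png

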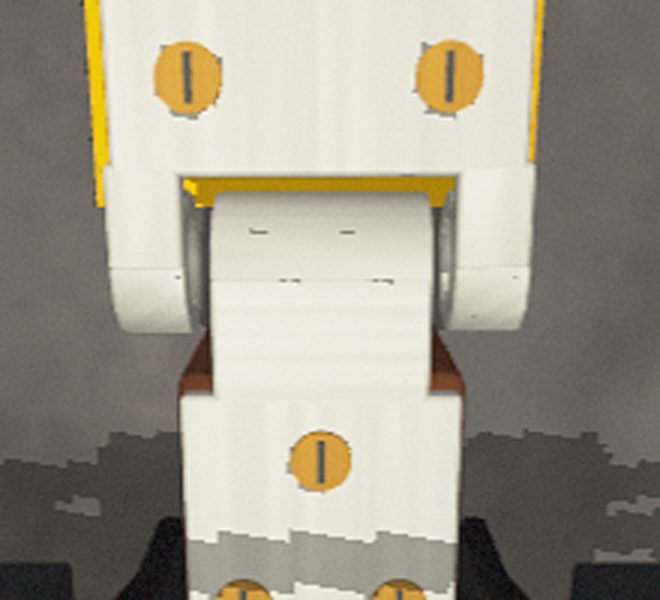

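The picture shows the knuckle (212–432) between the post's knuckles (inner edges 185/455) with a gap on both sides. The tangent seams (row 268 on the post, 281 on the leaf) hint at 1–2 mm still to go in x. I'll check that by fitting the tube profiles.

```bash
python3 - <<'E'
from h import *
from scipy.optimize import least_squares
a=load('wrist');s=ctrl.get_state();M=R.from_rotvec(s['tool_rot']).as_matrix()
H,W=a['depth'].shape
uu,vv=np.meshgrid(np.arange(W),np.arange(H));P=bydepth(a,np.c_[uu.ravel(),vv.ravel()])[a['depth'].ravel()>0]
T=(P-s['position'])@M*1000;z=P[:,2]*1000
def fit(m,guess,sg):
  X=T[m,0];Z=z[m]
  r=least_squares(lambda p:np.where(sg*(X-p[0])>0,np.hypot(X-p[0],Z-p[1])-10,Z-p[1]-10),guess,loss='soft_l1',f_scale=.3)
  print(len(X),r.x,np.median(abs(r.fun)))
fit((abs(T[:,1]+.6)<13)&(z>61)&(z<75)&(T[:,0]>48)&(T[:,0]<69),[58,60],1)
for lo,hi in((-28,-19),(17,26)): fit((T[:,1]>lo)&(T[:,1]<hi)&(z>61)&(z<75)&(T[:,0]>46)&(T[:,0]<70),[59,60],-1)
E
```

```text
3565 [57.95332921 60.26375807] 0.3744921066639151
1146 [58.73244423 59.05530454] 0.37568329656394095
1139 [58.93917587 59.09308859] 0.37730204621741237
```

```bash
python3 -m jog '[[[0.5,-0.2,0.3,0,0,0,30],[0.9,-0.4,0.5,0,0,0,30],[0.9,-0.4,0.5,0,0,0,30],[0.9,-0.4,0.5,0,0,0,30],[0.9,-0.4,0.5,0,0,0,30],[0.9,-0.4,0.5,0,0,0,30]]]'
python3 -c "
from h import *
s=ctrl.get_state();print(s['ft_force'],s['grip_force'],abs(s['qd']).max())
print(ctrl.close_job())"
```

```text
time: 14.3
position: [0.4978, -0.2797, 0.0349]
tool_rot: [3.131, 0.257, 0.0]
ft_force: [0.4, -0.1, -1.8]
grip_width: 0.458
grip_force: 30.0
[ 0.43946606 -0.10329825 -1.84169965] 29.99975364189595 0.0016408701427865356
the job is handed in; nothing more can be done
None
```

The job is handed in at 14.3 s (no verdict came back): the post sits on the yellow outline within about 2 mm, and the dark block is held still with its knuckle between the post's two, within about 1 mm of the pin line by the last measurement, with no sign of contact in the wrist force.

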